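# Snap a vaccine vial into its travel protector

### The job

Pack the vaccine vial for a home visit: stand it stopper up in the pocket of the grey base of the vial protector and let go of it, then put the white cap over it, rim down, and press until it clicks past the catches and sits fully home on the base's shoulder. Keep pressing firmly after the click and finish like that, with the hand still pushing the cap down. Leave the other things on the desk where they are.

Things in the scene. Friction and masses are not known exactly. Their poses are not given: they have to be found in the camera images.
- base: Lower half of the vial protector, grey plastic, loose on the desk, 0.25 kg, round about its upright z axis; origin: centre of its underside. Foot 64 mm across; flat shoulder 61 across at height 16; above it a neck 41 across, up to height 34. A round pocket 27 across opens in the neck's top (mouth chamfered to 35) and ends in a floor at height 9.
- pocket_floor (a point): Centre of the pocket's floor, 9 mm above the base's origin: here the vial's underside stands.
- shoulder (a point): Centre of the base's shoulder plane, 16 mm above the base's origin: here the cap's rim sits when fully home. Above it four spring tongues stand round the neck, 90 degrees apart: rooted at the neck's rim, they slope outward and down to barbs 48 mm across at height 22 of the base.
- cap: Cap of the protector: white plastic shell like an upturned cup, 54 mm across, 47 high, 35 g, fine ribs round its side, standing rim down; z axis up, origin: centre of its rim plane (underside when rim down). Inside 49 across and 44 deep; a bead at the rim narrows it to 43.6 over the lowest 3.5 mm. Any yaw will do.
- cap_crown (a point): Centre of the cap's closed flat top, 47 mm above its rim. Snap: lowered over the neck the cap meets the tongues about 10 mm above home; pushing on takes a force that grows to 7 to 16 N about 5 to 7 mm above home; then it drops, the barbs spring out over the bead about 2 mm above home (the click), and the cap goes freely down to the shoulder.
- vial: Small glass vial with stopper and flip-off top, 23 across, 49 high, 16 g, standing upright; z axis up through the stopper, origin: centre of its underside. In the pocket its upper 24 mm stand out above the neck.
- vial_top (a point): Centre of the vial's stopper end, 49 mm above its underside.
- plaster_roll: Bystander, to be left alone: roll of fixing plaster lying flat, 52 mm across, 25 high; origin: centre of its underside.
- swab_box: Bystander, to be left alone: carton with a black slip lid, 122 x 87 x 67 high; origin: centre of its underside.
- needle_pack: Bystander, to be left alone: thin clear peel pack with a needle, 34 x 85 x 10 high; origin: centre of its underside.
- pen: Bystander, to be left alone: dark ballpoint pen, 138 long, 11 wide, 14 high; origin: centre of its underside.

How it is judged:
By the outcome, as a careful person would: the job done as asked, in the order asked, and still so for the second after the job is handed in, while the arm keeps its last pose, push and grip.
It also fails if it takes over 61 s, if anything falls off the work surface, if the arm or the gripper's body presses on something with over 40 N, if the wrist force passes 120 N, or if a joint passes its speed limit or range.

### The arm

A 6-joint arm with a two-finger parallel gripper is mounted at the origin on a cart in front of the work surface, level with it; the furniture and walls round the work are solid. World frame = base frame: x ahead of the robot, y to its left, z up, the work surface at z = 0. Lengths are in m, angles in rad, forces in N, time in s.
With the tool pointing down it reaches from about 0.325 to 0.775 m from the base axis. Payload 5.5 kg.
Tool frame: the origin (TCP) lies on the front face of the gripper's body, between the roots of the fingers; the fingertips stand 80 mm ahead of it and the grasp point (between the pads) lies 61 mm ahead of it (arm.tip_extent is the distance from the TCP to the fingertips, in m); z points along the fingers, y is the line along which they close (so a half turn about z gives the same grasp; the last joint's range is limited). The gripper opens to 88 mm and grips with 3 to 60 N. Pads are 20 mm wide; open, the fingers measure 115 mm over their backs; the gripper's body (75 mm by 178 mm) begins 61 mm behind the grasp point.
Start: joints at [1.159, 0.091, 1.231, -0, 1.82, -0.057], TCP at [0.208, 0.563, 0.303] pointing down, gripper open.
Joint ranges: [-2.87, 2.87], [-0.86, 2.18], [0.17, 2.46], [-1.51, 4.65], [0.06, 2.69], [-2.65, 2.65]. Speed limits (rad/s): [2.57, 2.57, 3.01, 3.14, 3.14, 3.14].

### API

Orientations are given as a unit quaternion [x, y, z, w].
In Python, from cell import arm gives the robot as it stands.
- The arm moves only by the tool move_arm, never from a script. Its argument "deltas" is a list of rows, each an object with "twist": the turn, a rotation vector about the tool's x, y, z in parts of the range, where 1.0 means 45 degrees, a list of three; "delta_pos": the shift along the tool's x, y, z in a scale on which 1.0 is 0.6 m, a list of three; "gripper": the closure, from 0 (fully open) to 1 (shut). A call has 1 to 5 rows; each row is the pose to reach, as a shift and turn from the pose commanded when the call began, along the tool's axes at that moment; what a row does not reach only later rows make up. A row lasts 1/8 s, in which the tool goes at most 62.5 mm and 10.7 degrees, less where a joint would pass 70% of its speed; a pose out of reach is approached as far as the arm can. A shift or turn number past 1, either way, is cut back to 1. A call with a gripper value outside its range is refused whole. The fingers move at their own pace and stop on an object; "newtons" is the grip in N (left out, the last holds). Time passes only in rows, so rows that repeat a pose let the fingers close. It gives the time, the measured TCP pose, the force, the opening and the grip force at its end, in the units of the state.
- arm.sense(): the state, without advancing time (a new reading comes with each control period).
- arm.read_camera(name): name is "scene" or "top" or "wrist"; returns a dict with "image" (384x512x3 uint8, blue, green, red), "z_map" (384x512 float32, m along the optical axis (not along the pixel's ray), 0 where there is no reading), "camera_matrix" (3x3 intrinsics, pixels), "R" (3x3) and "t" (3): a world point X has camera coordinates R X + t. Camera axes: x right, y down, z forward; pixel columns grow to the right and rows downward; lengths in m; the calibration is good to about 2 mm. A picture is of the moment at which its call begins.
- arm.finish_job(): hands the job in; it is judged then, once.
Trained networks look in the newest picture that a camera, given by its name, has taken for a name from the list of things; names that differ only in an ending like _2 or _b are one class to them, and where a whole thing is asked for, a point or a joint stands for the part that bears it (a point fixed in the world has none). Each returns a list of dicts, best first, with "confidence" (0 to 1); they miss things now and then, are a little off and sometimes report something else, mostly with a low value. They report only what shows in the picture. A call takes as long as a camera call.
- arm.recognise(camera, target): "rect" ([left, top, right, bottom] in pixels, round what is visible of it).
The state is a dict: "clock": time; "qpos": joint angles; "qd": joint speeds; "joint_efforts": joint torques, N m; "position": TCP position; "tcp_rot": TCP orientation; "wrist_force": force on the tool from outside, world axes, zero at the start; "wrist_torque": the same for the moment, N m; "grip_width": opening from 0.0 (shut) to 1.0 (fully open); "gripper_force": force on a finger pad.
Only numpy, scipy, OpenCV 4.12 (cv2) and the standard library are available. Lean on these libraries where they do the work, as an engineer would, in place of code of your own. Each camera call takes 0.05 s, during which the arm holds its last target. There are 200 camera calls.

## Working session

There is one attempt and no reset: what is moved stays moved. The work goes in short steps, Python scripts to look and compute and a tool call to move; the robot and the scene stay as the last step left them, time stands still between calls to the robot, and variables do not carry over. Pictures are saved under pics/ and viewed, at most 10 in all, crops included, and the job is handed in when it is done.

Besides the shell and the picture viewer there is one more tool, called after "Call:" as a command line: name --argument value ..., lists and objects as JSON in quotes. move_arm: Moves the arm, as the interface text tells. Its arguments: {"type":"object","properties":{"deltas":{"type":"array","items":{"type":"object","properties":{"twist":{"type":"array","items":{"type":"number"}},"delta_pos":{"type":"array","items":{"type":"number"}},"gripper":{"type":"number"}}}},"newtons":{"type":"number"}},"required":["deltas"]}

```bash
mkdir -p pics; cat > h.py <<'E'
from cell import arm
import numpy as np, cv2
def w(c,u,v,z):
    K=np.array(c["camera_matrix"]);p=np.linalg.inv(K)@np.array([u,v,1.0])*z
    return np.array(c["R"]).T@(p-np.array(c["t"]))
def cloud(c):
    z=c["z_map"];v,u=np.indices(z.shape);K=np.array(c["camera_matrix"])
    P=np.stack([(u-K[0,2])/K[0,0]*z,(v-K[1,2])/K[1,1]*z,z],-1)
    P=(P-np.array(c["t"]))@np.array(c["R"]);P[z==0]=np.nan;return P
E
python3 - <<'E'
from h import *
np.set_printoptions(precision=3,suppress=True)
ims=[]
for n in ["scene","top"]:
    c=arm.read_camera(n);im=c["image"].copy();P=cloud(c)
    print(n,"campos",-np.array(c["R"]).T@np.array(c["t"]))
    for t in ["base","cap","vial","plaster_roll","swab_box","needle_pack","pen"]:
        for d in arm.recognise(n,t)[:2]:
            r=[int(x) for x in d["rect"]];Q=P[r[1]:r[3],r[0]:r[2]].reshape(-1,3)
            Q=Q[np.isfinite(Q[:,0])];H=Q[Q[:,2]>0.006]
            hi=np.nanpercentile(Q[:,2],97) if len(Q) else 0
            T=Q[Q[:,2]>hi-0.004]
            print(t,round(d["confidence"],2),r,"zmax",hi,"topc",(T.min(0)+T.max(0))/2 if len(T) else 0,"ext",H.min(0) if len(H) else 0,H.max(0) if len(H) else 0)
            cv2.rectangle(im,(r[0],r[1]),(r[2],r[3]),(0,0,255),1);cv2.putText(im,t,(r[0],r[1]-2),0,.4,(0,0,255),1)
    ims.append(im)
    cv2.imwrite(f"pics/{n}0.png",im)
print(arm.sense())
E
```

```text
scene campos [-0.049  0.419  0.47 ]
base 0.65 [165, 230, 194, 256] zmax 0.034480800394479656 topc [0.53  0.18  0.033] ext [0.501 0.149 0.006] [0.558 0.21  0.036]
cap 0.57 [300, 174, 325, 204] zmax 0.16165151982189824 topc [0.328 0.043 0.163] ext [ 0.319 -0.195  0.006] [0.543 0.049 0.168]
vial 0.69 [248, 193, 257, 214] zmax 0.05067372544098008 topc [ 0.541 -0.013  0.049] ext [ 0.529 -0.021  0.006] [ 0.551 -0.     0.052]
swab_box 0.59 [230, 153, 275, 175] zmax 0.3634909724647869 topc [0.149 0.285 0.364] ext [ 0.142 -0.175  0.006] [0.745 0.288 0.367]
swab_box 0.42 [249, 193, 259, 214] zmax 0.05065823496200198 topc [ 0.541 -0.013  0.049] ext [ 0.529 -0.023  0.006] [ 0.551 -0.     0.052]
pen 0.57 [319, 215, 360, 241] zmax 0.012914812456589915 topc [ 0.367 -0.115  0.013] ext [ 0.359 -0.177  0.006] [ 0.376 -0.052  0.016]
top campos [ 0.449 -0.     1.219]
base 0.89 [182, 186, 206, 211] zmax 0.03691114653942265 topc [0.531 0.179 0.036] ext [0.503 0.154 0.006] [0.565 0.209 0.039]
cap 0.83 [323, 196, 345, 218] zmax 0.05250765204098179 topc [ 0.512 -0.168  0.052] ext [ 0.485 -0.199  0.006] [ 0.5
[... 187 characters left out ...]
 269] zmax 0.014056467736353474 topc [0.366 0.131 0.014] ext [0.356 0.094 0.006] [0.386 0.17  0.018]
pen 0.66 [286, 261, 337, 269] zmax 0.015929093181592018 topc [ 0.365 -0.111  0.015] ext [ 0.356 -0.177  0.006] [ 0.374 -0.051  0.017]
{'clock': 0.8, 'qpos': array([ 1.159,  0.091,  1.231, -0.   ,  1.82 , -0.057]), 'qd': array([ 0.   ,  0.001, -0.001,  0.   , -0.001,  0.   ]), 'joint_efforts': array([  0.   , -44.614, -40.648,   0.07 ,   0.019,  -0.   ]), 'position': array([0.208, 0.563, 0.303]), 'tcp_rot': array([0.176, 0.984, 0.   , 0.   ]), 'wrist_force': array([-0.287,  0.401,  0.12 ]), 'wrist_torque': array([-0.031,  0.044, -0.015]), 'gripper_force': 0.0, 'grip_width': 0.9969801577399805}
```

View pics/scene0.png

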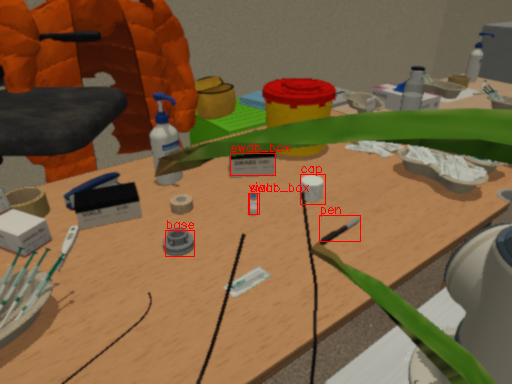

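View pics/top0.png

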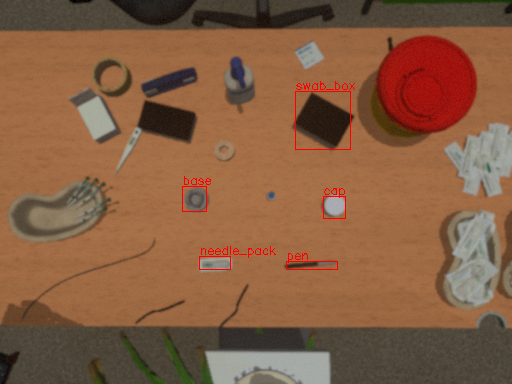

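The networks' boxes fit the pictures: base at top (194,198), cap at top (334,207), and the unboxed vial at top (270,196) and scene (253,204). Dark stalks cross the view, for example in scene at (220,310), so I'll check whether they hang in the work space.

```bash
python3 - <<'E'
from h import *
np.set_printoptions(precision=3,suppress=True)
for n in ["scene","top"]:
    c=arm.read_camera(n);P=cloud(c);z=P[...,2]
    m=((z>0.08)&(P[...,0]>0.1)&(P[...,0]<0.75)&(abs(P[...,1])<0.7)).astype(np.uint8)
    k,l,s,_=cv2.connectedComponentsWithStats(m,connectivity=8)
    for i in range(1,k):
        if s[i,4]>5:
            Q=P[l==i];print(n,s[i],Q.min(0),Q.max(0))
    if n=="scene":
        for y in range(180,384,20):
            r=[(int(u),P[y,u]) for u in range(190,420) if m[y,u]]
            if r: print(y,r[0],r[-1])
    if n=="top":
        Q=P[188:206,262:280].reshape(-1,3);Q=Q[Q[:,2]>.03];print("vial top",Q.min(0),Q.max(0))
c=arm.read_camera("wrist");print(c["R"],c["t"],c["camera_matrix"]); s=arm.sense();print(s["position"])
E
```

```text
scene [400  66  26  45 795] [ 0.571 -0.692  0.098] [ 0.628 -0.643  0.234]
scene [ 154   80  207   97 6112] [ 0.1   -0.447  0.101] [0.75  0.326 0.393]
scene [ 301  192  102  123 1791] [0.1   0.039 0.08 ] [0.334 0.151 0.191]
scene [219 233  27  84 378] [0.263 0.18  0.08 ] [0.299 0.246 0.168]
scene [ 17 247   8   8  26] [0.573 0.428 0.08 ] [0.58  0.44  0.091]
scene [ 53 252  13  17  53] [0.499 0.377 0.08 ] [0.529 0.401 0.094]
200 (302, array([0.326, 0.047, 0.159])) (305, array([0.324, 0.042, 0.158]))
220 (304, array([0.308, 0.058, 0.134])) (307, array([0.304, 0.055, 0.135]))
240 (240, array([0.295, 0.189, 0.162])) (310, array([0.288, 0.062, 0.108]))
260 (235, array([0.287, 0.204, 0.14 ])) (341, array([0.169, 0.133, 0.183]))
280 (229, array([0.28 , 0.219, 0.117])) (379, array([0.126, 0.116, 0.173]))
300 (223, array([0.273, 0.235, 0.096])) (400, array([0.1  , 0.111, 0.161]))
top [ 376   92  100   43 3234] [ 0.667 -0.463  0.081] [ 0.75  -0.253  0.216]
top [ 85 176   5   5  16] [0.573 0.429 0.08 ] [0.582 0.44  0.091]
top [106 198   5   4  13] [0.522 0.377 0.08 ] [0.529 0.387 0.088]
top [100 206   7   6  19] [0.498 0.383 0.08 ] [0.509 0.401 0.098]
top [236 284  13  24  71] [0.27  0.039 0.081] [0.334 0.071 0.171]
top [162 300  23  11  67] [0.262 0.18  0.081] [0.299 0.246 0.17 ]
top [195 346  19  38 359] [0.12  0.115 0.164] [0.204 0.152 0.194]
top [  0 351  20  33 389] [0.163 0.47  0.224] [0.221 0.518 0.352]
top [ 87 358  20  26 336] [0.178 0.286 0.335] [0.219 0.327 0.366]
vial top [ 0.529 -0.023  0.031] [ 0.55  -0.003  0.057]
[[ 0.348  0.938  0.   ]
 [ 0.895 -0.332  0.299]
 [ 0.281 -0.104 -0.954]] [-0.6   -0.036  0.392] [[341.491   0.    254.58 ]
 [  0.    341.491 187.503]
 [  0.      0.      1.   ]]
[0.208 0.563 0.303]
```

```bash
cat >> h.py <<'E'
from scipy.spatial.transform import Rotation as Ro
np.set_printoptions(precision=4,suppress=True)
def todelta(p):
    s=arm.sense();return Ro.from_quat(s["tcp_rot"]).inv().apply(np.array(p)-s["position"])
E
python3 - <<'E'
from h import *
c=arm.read_camera("scene");P=cloud(c);im=c["image"].astype(int)
g=(im[...,1]>im[...,2]+25)&(im[...,1]>im[...,0]+25)&(c["z_map"]>0)&(c["z_map"]<0.6)
Q=P[g];print(g.sum())
for a in np.arange(-.3,.6,.06):
    q=Q[(Q[:,1]>=a)&(Q[:,1]<a+.06)]
    if len(q):print(round(a,2),q.min(0),q.max(0))
print(todelta([0.45,0.45,0.32]))
E
```

```text
10794
0.06 [-0.0016  0.082   0.1077] [0.1392 0.12   0.173 ]
0.12 [0.0312 0.12   0.1387] [0.1595 0.18   0.4015]
0.18 [0.017  0.1801 0.3827] [0.1201 0.24   0.4019]
0.24 [0.0707 0.24   0.3584] [0.1749 0.2963 0.3904]
[-0.2656 -0.0217 -0.0174]
```

The manual's scale: shifts go in shares of 0.6 m and turns go in shares of 45 degrees. Converting my numbers, -0.266 m / 0.6 = -0.4433, -0.022 m / 0.6 = -0.0367.

Call:
move_arm --deltas '[{"delta_pos":[-0.4433,-0.0367,-0.0283],"gripper":0.3},{"delta_pos":[-0.4433,-0.0367,-0.0283],"gripper":0.3},{"delta_pos":[-0.4433,-0.0367,-0.0283],"gripper":0.3},{"delta_pos":[-0.4433,-0.0367,-0.0283],"gripper":0.3},{"delta_pos":[-0.4433,-0.0367,-0.0283],"gripper":0.3}]'

```text
validation failed for argument at $.de...
```

```bash
python3 - <<'E'
from h import *
print(arm.sense()["position"],todelta([0.535,0.23,0.25]),todelta([0.541,-0.012,0.22]))
E
```

```text
[0.2084 0.5626 0.3026] [-0.4218 -0.1985  0.0526] [-0.5115 -0.4233  0.0826]
```

Scaled: -0.266 m / 0.6 = -0.4433, -0.022 m / 0.6 = -0.0367.

Call:
move_arm --deltas '[{"twist":[0,0,0],"delta_pos":[-0.4433,-0.0367,-0.0283],"gripper":0.3},{"twist":[0,0,0],"delta_pos":[-0.4433,-0.0367,-0.0283],"gripper":0.3},{"twist":[0,0,0],"delta_pos":[-0.4433,-0.0367,-0.0283],"gripper":0.3},{"twist":[0,0,0],"delta_pos":[-0.4433,-0.0367,-0.0283],"gripper":0.3},{"twist":[0,0,0],"delta_pos":[-0.4433,-0.0367,-0.0283],"gripper":0.3}]'

```text
clock: 1.62
position: [0.4533, 0.4475, 0.3194]
tcp_rot: [0.179, 0.984, -0.0, 0.0]
wrist_force: [-0.3, -1.2, -0.7]
grip_width: 0.699
gripper_force: 0.0
```

```bash
python3 - <<'E'
from h import *
print(arm.sense()["position"],todelta([0.535,0.23,0.25]),todelta([0.541,-0.012,0.22]))
E
```

```text
[0.4533 0.4475 0.3194] [-0.1529 -0.1748  0.0695] [-0.2436 -0.3993  0.0997]
```

Scaled: -0.175 m / 0.6 = -0.2917, -0.153 m / 0.6 = -0.255.

Call:
move_arm --deltas '[{"twist":[0,0,0],"delta_pos":[-0.255,-0.2917,0.1167],"gripper":0.3},{"twist":[0,0,0],"delta_pos":[-0.255,-0.2917,0.1167],"gripper":0.3},{"twist":[0,0,0],"delta_pos":[-0.255,-0.2917,0.1167],"gripper":0.3},{"twist":[0,0,0],"delta_pos":[-0.255,-0.2917,0.1167],"gripper":0.3},{"twist":[0,0,0],"delta_pos":[-0.255,-0.2917,0.1167],"gripper":0.3}]'

```text
clock: 2.25
position: [0.5331, 0.2298, 0.2479]
tcp_rot: [0.179, 0.984, -0.001, -0.001]
wrist_force: [-0.5, -0.0, 0.2]
grip_width: 0.702
gripper_force: 0.0
```

```bash
cat >> h.py <<'E'
def fitc(xy):
    A=np.c_[2*xy,np.ones(len(xy))];s=np.linalg.lstsq(A,(xy**2).sum(1),rcond=None)[0]
    return s[:2],np.sqrt(s[2]+s[:2]@s[:2])
def top(P,cx,cy,rad,zlo,zhi):
    "circle round the points of a height band near a place"
    m=(np.hypot(P[...,0]-cx,P[...,1]-cy)<rad)&(P[...,2]>zlo)&(P[...,2]<zhi)
    q=P[m]
    if len(q)<10: return None
    h=cv2.minEnclosingCircle(q[:,:2].astype(np.float32))
    return len(q),"z",np.median(q[:,2]),"mec",np.array(h[0]),h[1]
E
python3 - <<'E'
from h import *
c=arm.read_camera("wrist");P=cloud(c)
for d in arm.recognise("wrist","base")[:2]: print(d)
cv2.imwrite("pics/w1.png",c["image"])
print(arm.sense()["position"])
for b in [(.012,.02),(.028,.034),(.030,.038),(.034,.042)]: print(b,top(P,.531,.18,.045,*b))
print(todelta([0.541,-0.012,0.2]))
E
```

```text
{'rect': [176.4, 152.3, 241.6, 217.8], 'confidence': 0.58}
[0.5326 0.2329 0.2498]
(0.012, 0.02) (1360, 'z', np.float64(0.015994478878110542), 'mec', array([0.5325, 0.1793]), 0.03067634627223015)
(0.028, 0.034) (787, 'z', np.float64(0.032260007719672516), 'mec', array([0.532 , 0.1792]), 0.021505631506443024)
(0.03, 0.038) (821, 'z', np.float64(0.03288725611678728), 'mec', array([0.532 , 0.1792]), 0.021505631506443024)
(0.034, 0.042) (148, 'z', np.float64(0.034420346029893065), 'mec', array([0.5321, 0.1795]), 0.019821930676698685)
[-0.0931 -0.2267  0.0496]
```

View pics/w1.png

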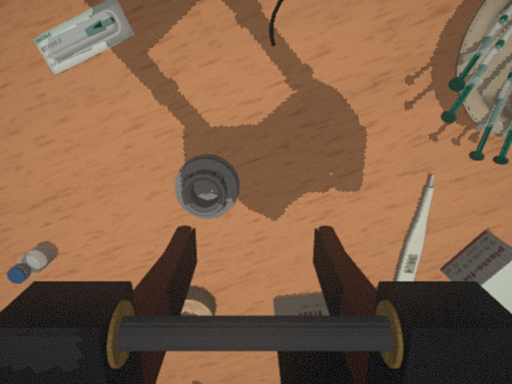

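The wrist picture shows the base at (207,186), matching 64/41 mm rings at (0.532, 0.179), and the vial at (30,262). Next I hover near the vial.

Scaled: -0.21 m / 0.6 = -0.35, -0.12 m / 0.6 = -0.2.

Call:
move_arm --deltas '[{"twist":[0,0,0],"delta_pos":[-0.2,-0.35,0.0833],"gripper":0.3},{"twist":[0,0,0],"delta_pos":[-0.2,-0.35,0.0833],"gripper":0.3},{"twist":[0,0,0],"delta_pos":[-0.2,-0.35,0.0833],"gripper":0.3},{"twist":[0,0,0],"delta_pos":[-0.2,-0.35,0.0833],"gripper":0.3},{"twist":[0,0,0],"delta_pos":[-0.2,-0.35,0.0833],"gripper":0.3}]'

```text
clock: 2.98
position: [0.5727, -0.0077, 0.199]
tcp_rot: [0.178, 0.984, -0.0, -0.0]
wrist_force: [-0.3, 0.8, 0.1]
grip_width: 0.703
gripper_force: 0.0
```

```bash
python3 - <<'E'
from h import *
c=arm.read_camera("wrist");P=cloud(c)
for d in arm.recognise("wrist","vial")[:2]: print(d)
cv2.imwrite("pics/w2.png",c["image"])
print(arm.sense()["position"],arm.sense()["qd"],arm.sense()["qpos"])
for b in [(.01,.035),(.035,.045),(.045,.055)]: print(b,top(P,.541,-.012,.03,*b))
E
```

```text
{'rect': [216.4, 137.1, 248.6, 173.2], 'confidence': 0.79}
[ 0.5728 -0.0048  0.2003] [ 0.0251 -0.0112 -0.0025 -0.0003  0.0011 -0.0036] [-0.0682  0.0213  1.4839  0.0011  1.6357 -1.285 ]
(0.01, 0.035) (370, 'z', np.float64(0.03086056319296735), 'mec', array([ 0.5398, -0.0131]), 0.011417703703045845)
(0.035, 0.045) (36, 'z', np.float64(0.042030677241822786), 'mec', array([ 0.5378, -0.0117]), 0.008115185424685478)
(0.045, 0.055) (476, 'z', np.float64(0.04878368452521105), 'mec', array([ 0.5401, -0.0135]), 0.008703378029167652)
```

View pics/w2.png

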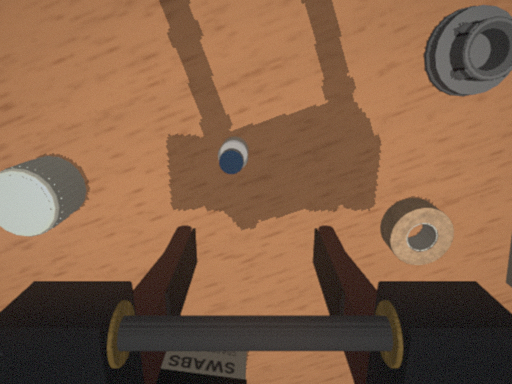

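Vial at (232,155) in the wrist picture, upright, top at 49 mm; place (0.540, -0.013). Box, roll, and cap are clear of it.

Scaled: 0.0277 m / 0.6 = 0.0462, -0.0195 m / 0.6 = -0.0325.

Call:
move_arm --deltas '[{"twist":[0,0,0],"delta_pos":[0.0462,-0.0325,0],"gripper":0.3},{"twist":[0,0,0],"delta_pos":[0.0462,-0.0325,0.0333],"gripper":0.3},{"twist":[0,0,0],"delta_pos":[0.0462,-0.0325,0.0333],"gripper":0.3}]'

```text
clock: 3.45
position: [0.5393, -0.013, 0.178]
tcp_rot: [0.175, 0.985, 0.0, -0.001]
wrist_force: [0.1, -0.0, -0.7]
grip_width: 0.7
gripper_force: 0.0
```

```bash
python3 - <<'E'
from h import *
c=arm.read_camera("wrist");P=cloud(c)
print(arm.sense()["position"],arm.sense()["qd"][0],todelta([.540,-.0133,.107]))
print(top(P,.541,-.012,.02,.045,.055),top(P,.541,-.012,.02,.028,.035))
E
```

```text
[ 0.5397 -0.0134  0.1788] -0.007922103892458263 [-0.0003  0.0001  0.0718]
(521, 'z', np.float64(0.04870656326556569), 'mec', array([ 0.5401, -0.0133]), 0.008765647187829018) (325, 'z', np.float64(0.03178012304493156), 'mec', array([ 0.5398, -0.0133]), 0.011487598530948162)
```

Scaled: 0.072 m / 0.6 = 0.12, 0.065 m / 0.6 = 0.1083.

Call:
move_arm --deltas '[{"twist":[0,0,0],"delta_pos":[0,0,0.0667],"gripper":0.4},{"twist":[0,0,0],"delta_pos":[0,0,0.1083],"gripper":0.5},{"twist":[0,0,0],"delta_pos":[0,0,0.12],"gripper":0.5},{"twist":[0,0,0],"delta_pos":[0,0,0.12],"gripper":0.6},{"twist":[0,0,0],"delta_pos":[0,0,0.12],"gripper":0.6}]' --newtons 10

```text
clock: 4.12
position: [0.5406, -0.0148, 0.1093]
tcp_rot: [0.176, 0.984, 0.0, 0.001]
wrist_force: [0.3, 0.5, 0.0]
grip_width: 0.404
gripper_force: 0.0
```

Call:
move_arm --deltas '[{"twist":[0,0,0],"delta_pos":[0,0,0],"gripper":0.75},{"twist":[0,0,0],"delta_pos":[0,0,0],"gripper":0.85},{"twist":[0,0,0],"delta_pos":[0,0,0],"gripper":0.85},{"twist":[0,0,0],"delta_pos":[0,0,0],"gripper":0.85}]'

```text
clock: 4.62
position: [0.5402, -0.0149, 0.1084]
tcp_rot: [0.176, 0.984, 0.0, 0.001]
wrist_force: [0.9, 1.4, 3.4]
grip_width: 0.258
gripper_force: 10.0
```

Scaled: -0.08 m / 0.6 = -0.1333, -0.06 m / 0.6 = -0.1.

Call:
move_arm --deltas '[{"twist":[0,0,0],"delta_pos":[0,0,-0.0333],"gripper":0.85},{"twist":[0,0,0],"delta_pos":[0,0,-0.1],"gripper":0.85},{"twist":[0,0,0],"delta_pos":[0,0,-0.1333],"gripper":0.85},{"twist":[0,0,0],"delta_pos":[0,0,-0.1333],"gripper":0.85}]'

```text
clock: 5.12
position: [0.5405, -0.015, 0.1899]
tcp_rot: [0.176, 0.984, 0.0, 0.002]
wrist_force: [-0.1, -0.4, -0.2]
grip_width: 0.262
gripper_force: 9.9
```

```bash
python3 - <<'E'
from h import *
s=arm.sense();print(s["position"],s["grip_width"],s["gripper_force"],todelta([.532,.1793,.19]))
E
```

```text
[ 0.5405 -0.015   0.1899] 0.26180482151852247 9.936317503452301 [ 0.0755  0.1793 -0.0002]
```

Scaled: 0.1793 m / 0.6 = 0.2988, 0.0755 m / 0.6 = 0.1258.

Call:
move_arm --deltas '[{"twist":[0,0,0],"delta_pos":[0.025,0.06,0],"gripper":0.85},{"twist":[0,0,0],"delta_pos":[0.06,0.1433,0],"gripper":0.85},{"twist":[0,0,0],"delta_pos":[0.095,0.2267,0],"gripper":0.85},{"twist":[0,0,0],"delta_pos":[0.1183,0.28,0],"gripper":0.85},{"twist":[0,0,0],"delta_pos":[0.1258,0.2988,0],"gripper":0.85}]'

```text
clock: 5.75
position: [0.5303, 0.1811, 0.1856]
tcp_rot: [0.175, 0.985, -0.001, -0.001]
wrist_force: [0.5, 0.2, -0.3]
grip_width: 0.257
gripper_force: 9.9
```

```bash
python3 - <<'E'
from h import *
arm.read_camera("wrist");c=arm.read_camera("wrist");P=cloud(c);s=arm.sense();print(s["position"],s["tcp_rot"],s["gripper_force"])
for b in [(.012,.02),(.030,.038)]: print(b,top(P,.532,.179,.04,*b))
for b in [(.08,.095),(.095,.105),(.105,.112),(.112,.12),(.12,.125),(.125,.14)]: print(b,top(P,.532,.179,.016,*b))
cv2.imwrite("pics/w3.png",c["image"])
E
```

```text
[0.5308 0.18   0.1862] [ 0.1757  0.9844 -0.0006 -0.0009] 9.935779720544815
(0.012, 0.02) (1856, 'z', np.float64(0.015910409393026816), 'mec', array([0.5323, 0.1792]), 0.030482694506645203)
(0.03, 0.038) (926, 'z', np.float64(0.03301628695431693), 'mec', array([0.5321, 0.1792]), 0.021482372656464577)
(0.08, 0.095) (357, 'z', np.float64(0.08812224206130088), 'mec', array([0.5283, 0.1825]), 0.01164560578763485)
(0.095, 0.105) (286, 'z', np.float64(0.1002568554058287), 'mec', array([0.5282, 0.1823]), 0.011593317613005638)
(0.105, 0.112) (687, 'z', np.float64(0.10927067662460212), 'mec', array([0.5298, 0.1813]), 0.015038772486150265)
(0.112, 0.12) (259, 'z', np.float64(0.1152957058550533), 'mec', array([0.53  , 0.1812]), 0.015067940577864647)
(0.12, 0.125) (228, 'z', np.float64(0.12250876410782369), 'mec', array([0.5303, 0.1809]), 0.015288087539374828)
(0.125, 0.14) (1151, 'z', np.float64(0.12653343745558757), 'mec', array([0.5301, 0.1813]), 0.015234323218464851)
```

View pics/w3.png

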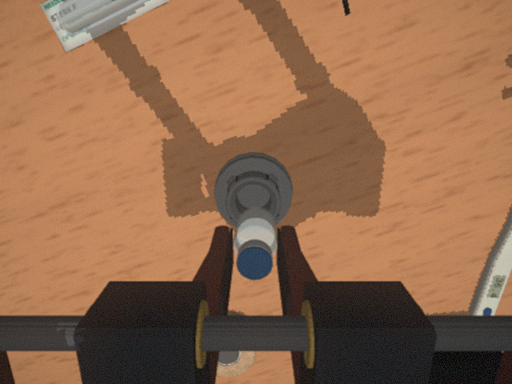

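The base shows at (254,190) and the held vial's stopper at (254,262), with the vial between the pads. I'll fit circles to both for the relative shift.

```bash
python3 - <<'E'
from h import *
c=arm.read_camera("wrist");P=cloud(c);s=arm.sense();print(s["position"])
for z in np.arange(.076,.108,.004):
    m=(np.hypot(P[...,0]-.5305,P[...,1]-.181)<.015)&(abs(P[...,2]-z)<.002);q=P[m]
    if len(q)>15: print(round(z,3),len(q),fitc(q[:,:2]))
im=c["image"].astype(int);v,u=np.indices(im.shape[:2])
m=(im[...,0]>im[...,2]+30)&(v<290)&(abs(u-254)<40)
q=P[m];print("blue",m.sum(),np.nanmedian(q,0),top(P*np.where(m,1,np.nan)[...,None],.53,.18,.03,.11,.14))
E
```

```text
[0.531  0.1791 0.1865]
0.08 32 (array([0.5299, 0.1809]), np.float64(0.011216875742071005))
0.084 93 (array([0.53  , 0.1808]), np.float64(0.01140918074162216))
0.088 93 (array([0.5302, 0.1807]), np.float64(0.011510849508624988))
0.092 100 (array([0.5302, 0.1806]), np.float64(0.011547258798329052))
0.096 123 (array([0.5301, 0.1806]), np.float64(0.011524260615441852))
0.1 114 (array([0.53  , 0.1805]), np.float64(0.011474091572033076))
0.104 126 (array([0.5308, 0.1801]), np.float64(0.012188604918291445))
blue 834 [0.5291 0.1803 0.1267] (832, 'z', np.float64(0.12673963299427032), 'mec', array([0.5364, 0.1779]), 0.003205185756087303)
```

Scaled: 0.033 m / 0.6 = 0.055, -0.0025 m / 0.6 = -0.0042.

Call:
move_arm --deltas '[{"twist":[0,0,0],"delta_pos":[-0.0042,-0.0012,0.0167],"gripper":0.85},{"twist":[0,0,0],"delta_pos":[-0.0042,-0.0012,0.0417],"gripper":0.85},{"twist":[0,0,0],"delta_pos":[-0.0042,-0.0012,0.055],"gripper":0.85},{"twist":[0,0,0],"delta_pos":[-0.0042,-0.0012,0.055],"gripper":0.85}]'

```text
clock: 6.4
position: [0.5328, 0.1774, 0.1532]
tcp_rot: [0.177, 0.984, -0.001, -0.001]
wrist_force: [0.2, 0.3, -0.4]
grip_width: 0.26
gripper_force: 9.9
```

```bash
python3 - <<'E'
from h import *
arm.read_camera("wrist");c=arm.read_camera("wrist");P=cloud(c);s=arm.sense();print(s["position"],s["qd"][:3],todelta([.5331,.1776,.118]))
for z in np.arange(.04,.076,.005):
    m=(np.hypot(P[...,0]-.532,P[...,1]-.1792)<.014)&(abs(P[...,2]-z)<.002);q=P[m]
    if len(q)>15: print(round(z,3),len(q),fitc(q[:,:2]))
m=(np.hypot(P[...,0]-.532,P[...,1]-.1792)<.04)&(P[...,2]>.013)&(P[...,2]<.0155);print(top(P,.532,.179,.04,.012,.02),top(P,.532,.179,.03,.03,.036))
E
```

```text
[0.5334 0.1778 0.1547] [ 0.0024 -0.006  -0.012 ] [ 0.0002 -0.0003  0.0367]
0.05 74 (array([0.5326, 0.1786]), np.float64(0.011418241872457014))
0.055 92 (array([0.5327, 0.1785]), np.float64(0.011513921558949045))
0.06 107 (array([0.5326, 0.1784]), np.float64(0.011501597078468045))
0.065 113 (array([0.5326, 0.1782]), np.float64(0.01151322323702568))
0.07 115 (array([0.5324, 0.1782]), np.float64(0.011339863899238656))
0.075 300 (array([0.5324, 0.1785]), np.float64(0.010995600167780537))
(2172, 'z', np.float64(0.01594617617394486), 'mec', array([0.5321, 0.1795]), 0.030478160828351974) (1121, 'z', np.float64(0.03301429949833676), 'mec', array([0.5315, 0.1795]), 0.020866800099611282)
```

Call:
move_arm --deltas '[{"twist":[0,0,0],"delta_pos":[0.0013,0.001,0.0167],"gripper":0.85},{"twist":[0,0,0],"delta_pos":[0.0013,0.001,0.0333],"gripper":0.85},{"twist":[0,0,0],"delta_pos":[0.0013,0.001,0.0483],"gripper":0.85},{"twist":[0,0,0],"delta_pos":[0.0013,0.001,0.0567],"gripper":0.85},{"twist":[0,0,0],"delta_pos":[0.0013,0.001,0.0575],"gripper":0.85}]'

```text
clock: 7.12
position: [0.5326, 0.1787, 0.1195]
tcp_rot: [0.176, 0.984, -0.0, -0.0]
wrist_force: [0.2, -0.5, -0.1]
grip_width: 0.258
gripper_force: 9.9
```

```bash
python3 - <<'E'
from h import *
arm.read_camera("top");s=arm.sense();print(s["position"],s["wrist_force"],s["wrist_torque"])
E
```

```text
[0.5328 0.1787 0.1199] [-0.1505  0.6702 -0.3085] [-0.0662 -0.0015 -0.0165]
```

Scaled: 0.0018 m / 0.6 = 0.003.

Call:
move_arm --deltas '[{"twist":[0,0,0],"delta_pos":[0,0,0.003],"gripper":0.85},{"twist":[0,0,0],"delta_pos":[0,0,0.003],"gripper":0.72},{"twist":[0,0,0],"delta_pos":[0,0,0.003],"gripper":0.5},{"twist":[0,0,0],"delta_pos":[0,0,0.003],"gripper":0.4},{"twist":[0,0,0],"delta_pos":[0,0,0.003],"gripper":0.4}]'

```text
clock: 7.8
position: [0.5328, 0.1788, 0.1184]
tcp_rot: [0.176, 0.984, 0.0, 0.0]
wrist_force: [0.8, -0.3, 0.2]
grip_width: 0.579
gripper_force: 0.0
```

Scaled: -0.1 m / 0.6 = -0.1667, -0.08 m / 0.6 = -0.1333.

Call:
move_arm --deltas '[{"twist":[0,0,0],"delta_pos":[0,0,-0.05],"gripper":0.3},{"twist":[0,0,0],"delta_pos":[0,0,-0.1333],"gripper":0.3},{"twist":[0,0,0],"delta_pos":[0,0,-0.1667],"gripper":0.2},{"twist":[0,0,0],"delta_pos":[0,0,-0.1667],"gripper":0.2}]'

```text
clock: 8.3
position: [0.5334, 0.1789, 0.2197]
tcp_rot: [0.176, 0.984, 0.001, 0.001]
wrist_force: [0.2, 0.0, -1.7]
grip_width: 0.799
gripper_force: 0.0
```

```bash
python3 - <<'E'
from h import *
arm.read_camera("wrist");c=arm.read_camera("wrist");P=cloud(c);s=arm.sense();print(s["position"],todelta([.545,-.16,.22]))
print(top(P,.532,.179,.04,.012,.02),top(P,.532,.179,.016,.05,.07))
cv2.imwrite("pics/w4.png",c["image"])
E
```

```text
[0.5324 0.1786 0.2164] [-0.1295 -0.3132 -0.0034]
(1645, 'z', np.float64(0.015973732780943196), 'mec', array([0.5325, 0.1793]), 0.030616136267781258) (444, 'z', np.float64(0.05767535310944165), 'mec', array([0.5326, 0.1796]), 0.00895218551158905)
```

View pics/w4.png

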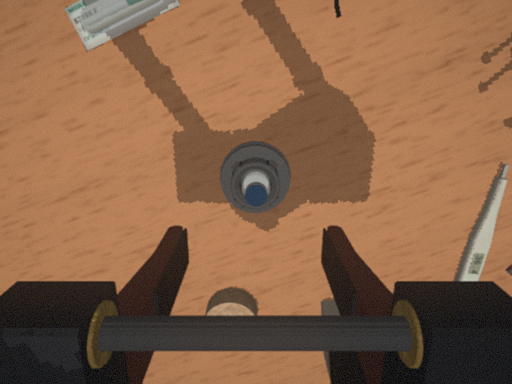

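The vial stands in the pocket (blue top at (257,193), top at 58 mm as it should be). Now to the cap.

Scaled: -0.313 m / 0.6 = -0.5217, -0.13 m / 0.6 = -0.2167.

Call:
move_arm --deltas '[{"twist":[0,0,0],"delta_pos":[-0.2167,-0.5217,-0.005],"gripper":0.1},{"twist":[0,0,0],"delta_pos":[-0.2167,-0.5217,-0.005],"gripper":0.1},{"twist":[0,0,0],"delta_pos":[-0.2167,-0.5217,-0.005],"gripper":0.1},{"twist":[0,0,0],"delta_pos":[-0.2167,-0.5217,-0.005],"gripper":0.1},{"twist":[0,0,0],"delta_pos":[-0.2167,-0.5217,-0.005],"gripper":0.1}]'

```text
clock: 9.02
position: [0.544, -0.1352, 0.2183]
tcp_rot: [0.176, 0.984, 0.0, -0.002]
wrist_force: [1.3, 0.2, -0.1]
grip_width: 0.897
gripper_force: 0.0
```

Call:
move_arm --deltas '[{"twist":[0,0,0],"delta_pos":[0,0,0],"gripper":0.1},{"twist":[0,0,0],"delta_pos":[0,0,0],"gripper":0.1}]'

```text
clock: 9.28
position: [0.5444, -0.1331, 0.219]
tcp_rot: [0.177, 0.984, 0.001, -0.002]
wrist_force: [-1.1, 0.5, -0.5]
grip_width: 0.897
gripper_force: 0.0
```

```bash
python3 - <<'E'
from h import *
arm.read_camera("wrist");c=arm.read_camera("wrist");P=cloud(c);s=arm.sense();print(s["position"],s["qd"][0],s["tcp_rot"])
print([ (d["rect"],d["confidence"]) for d in arm.recognise("wrist","cap")[:2]])
print(top(P,.512,-.17,.04,.044,.053))
for z in np.arange(.01,.046,.008):
    m=(np.hypot(P[...,0]-.512,P[...,1]+.17)<.035)&(abs(P[...,2]-z)<.003);q=P[m]
    if len(q)>15: print(round(z,3),len(q),fitc(q[:,:2]))
E
```

```text
[ 0.5448 -0.1321  0.22  ] 0.010956681789629026 [ 0.1757  0.9845  0.0003 -0.0009]
[([160.4, 130.4, 232.0, 208.7], 0.83)]
(3409, 'z', np.float64(0.04677593942645083), 'mec', array([ 0.5159, -0.1702]), 0.026748737320303917)
0.01 62 (array([ 0.516 , -0.1706]), np.float64(0.026718794850918617))
0.018 72 (array([ 0.5158, -0.1706]), np.float64(0.026792920552140338))
0.026 75 (array([ 0.5161, -0.1708]), np.float64(0.027054669533537846))
0.034 97 (array([ 0.5161, -0.1708]), np.float64(0.027030931995833753))
0.042 324 (array([ 0.5158, -0.1703]), np.float64(0.025818928547411912))
```

Call:
move_arm --deltas '[{"twist":[0,0,0],"delta_pos":[0.0228,-0.0767,0.0333],"gripper":0.0},{"twist":[0,0,0],"delta_pos":[0.0228,-0.0767,0.0667],"gripper":0.0},{"twist":[0,0,0],"delta_pos":[0.0228,-0.0767,0.0833],"gripper":0.0},{"twist":[0,0,0],"delta_pos":[0.0228,-0.0767,0.0833],"gripper":0.0}]'

```text
clock: 9.93
position: [0.5163, -0.1706, 0.1702]
tcp_rot: [0.176, 0.984, 0.0, -0.001]
wrist_force: [0.1, 0.1, -0.7]
grip_width: 1.0
gripper_force: 0.0
```

```bash
python3 - <<'E'
from h import *
arm.read_camera("wrist");c=arm.read_camera("wrist");P=cloud(c);s=arm.sense();print(s["position"],s["qd"][0],todelta([.516,-.1705,.092]))
print(top(P,.516,-.17,.035,.044,.053))
for z in np.arange(.01,.046,.008):
    m=(np.hypot(P[...,0]-.516,P[...,1]+.17)<.035)&(abs(P[...,2]-z)<.003);q=P[m]
    if len(q)>15: print(round(z,3),len(q),fitc(q[:,:2]))
E
```

```text
[ 0.5167 -0.1711  0.1716] -0.007415604909986067 [0.0009 0.0003 0.0796]
(4650, 'z', np.float64(0.04679724487583702), 'mec', array([ 0.5157, -0.1705]), 0.026580380275845528)
0.01 93 (array([ 0.5159, -0.1706]), np.float64(0.026691935382471218))
0.018 115 (array([ 0.5161, -0.1707]), np.float64(0.027007141427267043))
0.026 132 (array([ 0.5162, -0.1707]), np.float64(0.027096040933046933))
0.034 157 (array([ 0.5161, -0.1707]), np.float64(0.027045336240783313))
0.042 448 (array([ 0.5155, -0.1705]), np.float64(0.025873780714474923))
```

Scaled: 0.079 m / 0.6 = 0.1317, 0.0003 m / 0.6 = 0.0005.

Call:
move_arm --deltas '[{"twist":[0,0,0],"delta_pos":[0.0008,0.0005,0.0667],"gripper":0.0},{"twist":[0,0,0],"delta_pos":[0.0008,0.0005,0.1133],"gripper":0.0},{"twist":[0,0,0],"delta_pos":[0.0008,0.0005,0.1317],"gripper":0.1},{"twist":[0,0,0],"delta_pos":[0.0008,0.0005,0.1317],"gripper":0.25},{"twist":[0,0,0],"delta_pos":[0.0008,0.0005,0.1317],"gripper":0.3}]' --newtons 20

```text
clock: 10.65
position: [0.5166, -0.1717, 0.0939]
tcp_rot: [0.176, 0.984, -0.0, 0.001]
wrist_force: [0.3, -0.2, -0.6]
grip_width: 0.721
gripper_force: 0.0
```

Call:
move_arm --deltas '[{"twist":[0,0,0],"delta_pos":[0,0,0],"gripper":0.4},{"twist":[0,0,0],"delta_pos":[0,0,0],"gripper":0.5},{"twist":[0,0,0],"delta_pos":[0,0,0],"gripper":0.5}]'

```text
clock: 11.02
position: [0.5164, -0.1716, 0.0936]
tcp_rot: [0.176, 0.984, -0.0, 0.001]
wrist_force: [0.4, 0.5, 5.8]
grip_width: 0.614
gripper_force: 20.0
```

Scaled: -0.13 m / 0.6 = -0.2167, -0.1 m / 0.6 = -0.1667.

Call:
move_arm --deltas '[{"twist":[0,0,0],"delta_pos":[0,0,0],"gripper":0.6},{"twist":[0,0,0],"delta_pos":[0,0,-0.0167],"gripper":0.6},{"twist":[0,0,0],"delta_pos":[0,0,-0.0833],"gripper":0.6},{"twist":[0,0,0],"delta_pos":[0,0,-0.1667],"gripper":0.6},{"twist":[0,0,0],"delta_pos":[0,0,-0.2167],"gripper":0.6}]' --newtons 55

```text
clock: 11.65
position: [0.516, -0.1715, 0.2252]
tcp_rot: [0.176, 0.984, -0.0, 0.001]
wrist_force: [0.6, -1.2, -0.3]
grip_width: 0.609
gripper_force: 55.0
```

```bash
python3 - <<'E'
from h import *
s=arm.sense();print(s["position"],s["grip_width"],s["gripper_force"],todelta([.5325,.1793,.22]))
E
```

```text
[ 0.516  -0.1715  0.2252] 0.6090244211716749 54.999896289082244 [0.1064 0.3347 0.0049]
```

Call:
move_arm --deltas '[{"twist":[0,0,0],"delta_pos":[0.025,0.08,0],"gripper":0.6},{"twist":[0,0,0],"delta_pos":[0.0533,0.1717,0],"gripper":0.6},{"twist":[0,0,0],"delta_pos":[0.0833,0.2633,0],"gripper":0.6},{"twist":[0,0,0],"delta_pos":[0.1117,0.355,0],"gripper":0.6},{"twist":[0,0,0],"delta_pos":[0.14,0.4467,0],"gripper":0.6}]'

```text
clock: 12.28
position: [0.5297, 0.1108, 0.2223]
tcp_rot: [0.177, 0.984, -0.0, 0.0]
wrist_force: [0.3, 0.5, -0.5]
grip_width: 0.607
gripper_force: 55.0
```

Scaled: 0.066 m / 0.6 = 0.11, 0.06 m / 0.6 = 0.1.

Call:
move_arm --deltas '[{"twist":[0,0,0],"delta_pos":[0.0217,0.07,0.0333],"gripper":0.6},{"twist":[0,0,0],"delta_pos":[0.0317,0.1,0.0667],"gripper":0.6},{"twist":[0,0,0],"delta_pos":[0.035,0.11,0.0833],"gripper":0.6},{"twist":[0,0,0],"delta_pos":[0.035,0.11,0.0833],"gripper":0.6},{"twist":[0,0,0],"delta_pos":[0.035,0.11,0.0833],"gripper":0.6}]'

```text
clock: 12.9
position: [0.5338, 0.177, 0.1729]
tcp_rot: [0.177, 0.984, 0.0, 0.001]
wrist_force: [-0.8, -0.6, -0.4]
grip_width: 0.615
gripper_force: 55.0
```

```bash
python3 - <<'E'
from h import *
arm.read_camera("top");arm.read_camera("top");c=arm.read_camera("wrist");P=cloud(c);s=arm.sense();print(s["position"],s["qd"][:3],s["tcp_rot"])
print(todelta([.5329,.1783,.17]))
cv2.imwrite("pics/w5.png",c["image"])
print("base",top(P,.532,.179,.04,.012,.02))
h=s["position"][2]-.0936;print("rim z",h)
for z in np.arange(h+.002,h+.05,.006):
    m=(np.hypot(P[...,0]-.5325,P[...,1]-.179)<.032)&(abs(P[...,2]-z)<.0025);q=P[m]
    if len(q)>15: print(round(z,3),len(q),fitc(q[:,:2]))
E
```

```text
[0.5338 0.1774 0.1731] [0.006  0.0019 0.0011] [0.1771 0.9842 0.0003 0.0007]
[0.0011 0.0005 0.0031]
base (1611, 'z', np.float64(0.0159697979536046), 'mec', array([0.5318, 0.1795]), 0.030322758480906487)
rim z 0.07952344764872181
0.082 165 (array([0.5329, 0.1776]), np.float64(0.026671262019728293))
0.088 243 (array([0.5329, 0.1776]), np.float64(0.026728886187062425))
0.094 285 (array([0.5365, 0.1768]), np.float64(0.03016565699373688))
0.1 406 (array([0.537 , 0.1767]), np.float64(0.0306710303905305))
0.106 436 (array([0.5371, 0.1765]), np.float64(0.03085866056441563))
0.112 496 (array([0.5368, 0.1767]), np.float64(0.03050861051700051))
0.118 633 (array([0.5359, 0.177 ]), np.float64(0.02965446207484886))
0.124 3299 (array([0.53  , 0.1791]), np.float64(0.0218764910077113))
```

View pics/w5.png

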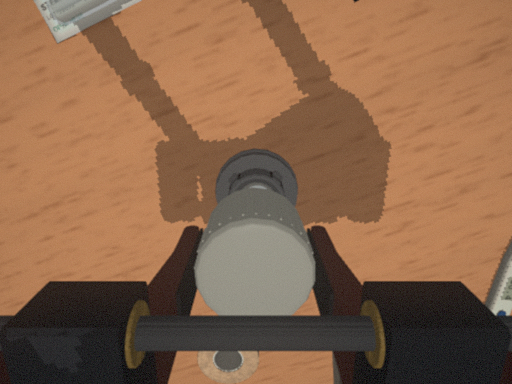

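The cap is held level at (255,265) over the base at (257,188); the fit asks for about 1 mm of correction.

Call:
move_arm --deltas '[{"twist":[0,0,0],"delta_pos":[0.0017,0.0022,0.02],"gripper":0.6},{"twist":[0,0,0],"delta_pos":[0.0017,0.0022,0.045],"gripper":0.6},{"twist":[0,0,0],"delta_pos":[0.0017,0.0022,0.06],"gripper":0.6},{"twist":[0,0,0],"delta_pos":[0.0017,0.0022,0.0667],"gripper":0.6},{"twist":[0,0,0],"delta_pos":[0.0017,0.0022,0.0667],"gripper":0.6}]'

```text
clock: 13.68
position: [0.5327, 0.1798, 0.1317]
tcp_rot: [0.176, 0.984, -0.0, -0.0]
wrist_force: [0.2, 0.5, 0.2]
grip_width: 0.611
gripper_force: 55.0
```

```bash
python3 - <<'E'
from h import *
arm.read_camera("top");c=arm.read_camera("wrist");P=cloud(c);s=arm.sense();print(s["position"],s["wrist_force"])
q=P[(np.hypot(P[...,0]-.5325,P[...,1]-.1793)<.034)&(abs(P[...,2]-.016)<.002)];print(len(q))
r=np.hypot(*(q[:,:2]-[.5325,.1793]).T);o=q[r>.0285];print("shoulder edge",fitc(o[:,:2]))
h=s["position"][2]-.0936;print("rim z",h)
for z in np.arange(h+.002,h+.014,.003):
    m=(np.hypot(P[...,0]-.5325,P[...,1]-.179)<.032)&(abs(P[...,2]-z)<.0025);q=P[m]
    if len(q)>15: print(round(z,3),len(q),fitc(q[:,:2]))
E
```

```text
[0.533  0.1799 0.1325] [-0.366  -0.3685 -0.4907]
1571
shoulder edge (array([0.5321, 0.1794]), np.float64(0.029293755285952048))
rim z 0.03889798538618587
0.041 190 (array([0.5318, 0.1803]), np.float64(0.02671599139487034))
0.044 226 (array([0.5318, 0.1803]), np.float64(0.026715843063237283))
0.047 242 (array([0.5319, 0.1802]), np.float64(0.026749062665826513))
0.05 233 (array([0.5326, 0.1799]), np.float64(0.027516527418567114))
```

Scaled: 0.015 m / 0.6 = 0.025, -0.0007 m / 0.6 = -0.0012.

Call:
move_arm --deltas '[{"twist":[0,0,0],"delta_pos":[-0.0012,-0.0012,0.0083],"gripper":0.6},{"twist":[0,0,0],"delta_pos":[-0.0012,-0.0012,0.015],"gripper":0.6},{"twist":[0,0,0],"delta_pos":[-0.0012,-0.0012,0.02],"gripper":0.6},{"twist":[0,0,0],"delta_pos":[-0.0012,-0.0012,0.0233],"gripper":0.6},{"twist":[0,0,0],"delta_pos":[-0.0012,-0.0012,0.025],"gripper":0.6}]'

```text
clock: 14.4
position: [0.5335, 0.179, 0.1179]
tcp_rot: [0.176, 0.984, 0.0, 0.0]
wrist_force: [0.1, -0.3, 6.1]
grip_width: 0.613
gripper_force: 55.0
```

```bash
python3 - <<'E'
from h import *
arm.read_camera("top");s=arm.sense();print(s["position"],s["wrist_force"],s["wrist_torque"],s["position"][2]-.0936)
E
```

```text
[0.5335 0.179  0.1178] [-0.1631 -0.7983  2.708 ] [-0.1047  0.176  -0.0315] 0.024248399349311903
```

Scaled: 0.006 m / 0.6 = 0.01, 0.0055 m / 0.6 = 0.0092.

Call:
move_arm --deltas '[{"twist":[0,0,0],"delta_pos":[0,0,0.0025],"gripper":0.6},{"twist":[0,0,0],"delta_pos":[0,0,0.005],"gripper":0.6},{"twist":[0,0,0],"delta_pos":[0,0,0.0075],"gripper":0.6},{"twist":[0,0,0],"delta_pos":[0,0,0.0092],"gripper":0.6},{"twist":[0,0,0],"delta_pos":[0,0,0.01],"gripper":0.6}]'

```text
clock: 15.08
position: [0.5329, 0.1789, 0.1103]
tcp_rot: [0.176, 0.984, -0.0, -0.001]
wrist_force: [-0.1, -0.1, -0.7]
grip_width: 0.612
gripper_force: 55.0
```

```bash
python3 - <<'E'
from h import *
c=arm.read_camera("wrist");P=cloud(c);s=arm.sense();print(s["position"],s["wrist_force"],s["wrist_torque"],s["position"][2]-.0936)
q=P[(np.hypot(P[...,0]-.525,P[...,1]-.1793)<.015)&(P[...,2]>.05)&(P[...,2]<.085)];print("crown",np.median(q[:,2]),q[:,2].min(),q[:,2].max())
E
```

```text
[0.5329 0.1789 0.1102] [-0.0757  0.1328 -1.1052] [-0.0291 -0.0166 -0.024 ] 0.016577466535375854
crown 0.06369283708458896 0.06180059282445741 0.06546902156827462
```

Scaled: 0.003 m / 0.6 = 0.005, 0.001 m / 0.6 = 0.0017.

Call:
move_arm --deltas '[{"twist":[0,0,0],"delta_pos":[0,0,0.0017],"gripper":0.6},{"twist":[0,0,0],"delta_pos":[0,0,0.0033],"gripper":0.6},{"twist":[0,0,0],"delta_pos":[0,0,0.005],"gripper":0.6},{"twist":[0,0,0],"delta_pos":[0,0,0.005],"gripper":0.6}]'

```text
clock: 15.62
position: [0.5332, 0.1789, 0.1095]
tcp_rot: [0.176, 0.984, 0.0, 0.0]
wrist_force: [-4.7, -1.0, 8.3]
grip_width: 0.613
gripper_force: 55.0
```

Scaled: 0.004 m / 0.6 = 0.0067, 0.003 m / 0.6 = 0.005.

Call:
move_arm --deltas '[{"twist":[0,0,0],"delta_pos":[0,0,0.0017],"gripper":0.6},{"twist":[0,0,0],"delta_pos":[0,0,0.0033],"gripper":0.6},{"twist":[0,0,0],"delta_pos":[0,0,0.005],"gripper":0.6},{"twist":[0,0,0],"delta_pos":[0,0,0.0067],"gripper":0.6},{"twist":[0,0,0],"delta_pos":[0,0,0.0067],"gripper":0.6}]'

```text
clock: 16.25
position: [0.5332, 0.179, 0.1095]
tcp_rot: [0.176, 0.984, 0.0, 0.001]
wrist_force: [-14.7, -3.9, 27.5]
grip_width: 0.613
gripper_force: 55.0
```

```bash
python3 - <<'E'
from h import *
c=arm.read_camera("wrist");P=cloud(c);t=arm.read_camera("top")
for _ in range(4):
    arm.read_camera("top");s=arm.sense();print(s["clock"],s["position"],s["wrist_force"],s["gripper_force"])
q=P[(np.hypot(P[...,0]-.525,P[...,1]-.1793)<.015)&(P[...,2]>.05)&(P[...,2]<.085)];print("crown",np.median(q[:,2]))
cv2.imwrite("pics/w6.png",np.vstack([c["image"][100:300]]))
E
```

```text
16.4 [0.5332 0.179  0.1095] [-15.141   -4.6046  26.1617] 55.00865967886057
16.45 [0.5332 0.179  0.1095] [-14.4895  -4.0672  26.9156] 55.00860667030793
16.5 [0.5332 0.179  0.1095] [-14.2877  -3.8367  26.2505] 55.00864619622007
16.55 [0.5332 0.179  0.1095] [-15.1274  -3.9558  26.5595] 55.00857313571032
crown 0.06294624826908256
```

View pics/w6.png

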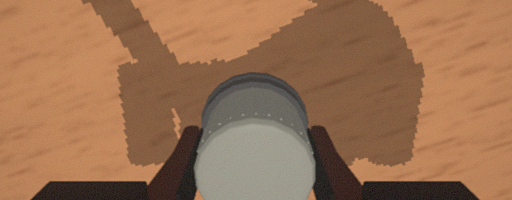

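The cap sits on the shoulder at (255,110–190) in the crop. The crown is at 63.0 mm, exactly home, and the hand holds a steady 26 N down.

```bash
python3 -c "
from cell import arm
print(arm.finish_job())"
```

```text
the job is handed in; nothing more can be done
None
```

The vial is standing stopper up in the base's pocket, and the cap has clicked on fully home. I handed the job in at about 17 s with the hand still pressing the cap down at about 26 N; no verdict came back.

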